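# Tap the photo-set keys in order

## Task

Take the picture of the tile: with closed fingertips press the orange lights key, then the white focus key, then the green shutter key, each lightly and from above until it stays well down, without driving it hard into its stop. Do not press the red stop key, do not touch the tile, and pick nothing up: the control units and everything else on the table stay where they stand.

Things in the scene. Friction and masses are not known exactly. Their poses are not given: they have to be found in the camera images.
- lights_unit: lights unit: grey box 64 mm (x) by 80 mm (y), 45 mm high, 0.45 kg, standing loose on the table with one orange round key in the middle of its top. Origin: centre of its underside, z up
- lights_key (a joint): orange push key of the lights unit: upright cylinder 40 mm across whose flat top stands 14 mm above its housing when up. Value 0 up, +0.012 m at its hard end stop. Moves straight down; switched on from 0.004 m, well down at 0.006 to 0.010 m. Resists with about 3.5 N at first, rising evenly to 6 N just before the stop; running into the stop jumps the force past 20 N, and stays down where it is left
- lights_top (a point): centre of the flat top of the orange key; moves down with the key
- focus_unit: focus unit: black round puck 80 mm across, 30 mm high, 0.4 kg, standing loose on the table with one white round key in the middle of its top. Origin: centre of its underside, z up
- focus_key (a joint): white push key of the focus unit: upright cylinder 40 mm across whose flat top stands 14 mm above its housing when up. Value 0 up, +0.012 m at its hard end stop. Moves straight down; switched on from 0.004 m, well down at 0.006 to 0.010 m. Resists with about 3.5 N at first, rising evenly to 6 N just before the stop; running into the stop jumps the force past 20 N, and stays down where it is left
- focus_top (a point): centre of the flat top of the white key; moves down with the key
- shutter_unit: shutter unit: bare aluminium box 70 mm square, 55 mm high, 0.5 kg, standing loose on the table with one green round key in the middle of its top. Origin: centre of its underside, z up
- shutter_key (a joint): green push key of the shutter unit: upright cylinder 40 mm across whose flat top stands 14 mm above its housing when up. Value 0 up, +0.012 m at its hard end stop. Moves straight down; switched on from 0.004 m, well down at 0.006 to 0.010 m. Resists with about 3.5 N at first, rising evenly to 6 N just before the stop; running into the stop jumps the force past 20 N, and stays down where it is left
- shutter_top (a point): centre of the flat top of the green key; moves down with the key
- stop_unit: stop unit: yellow box 68 mm square, 38 mm high, 0.4 kg, standing loose on the table with one red round key in the middle of its top. Origin: centre of its underside, z up
- stop_key (a joint): red push key of the stop unit: upright cylinder 40 mm across whose flat top stands 14 mm above its housing when up. Value 0 up, +0.012 m at its hard end stop. Moves straight down; switched on from 0.004 m, well down at 0.006 to 0.010 m. Resists with about 3.5 N at first, rising evenly to 6 N just before the stop; running into the stop jumps the force past 20 N, and stays down where it is left
- stop_top (a point): centre of the flat top of the red key; moves down with the key
- weight: loose wooden paper weight 60 x 40 mm, 32 mm high; origin: centre of its underside
- loupe: loose black waisted loupe, 52 mm across, 50 mm high; origin: centre of its underside
- mug: loose blue mug, 76 mm across, 88 mm high, handle at its +y; origin: centre of its underside
- jar: loose amber glass jar with white lid, 68 mm across, 75 mm high; origin: centre of its underside
- cardbox: loose cardboard box 90 x 70 mm, 45 mm high; origin: centre of its underside
- brush: loose brush lying along its x axis, about 25 mm high; origin: under its middle
- tile: white and blue tile 110 mm wide standing 130 mm high on a grey cradle 90 x 130 mm, fixed at the far side; origin: centre of the cradle's underside
There are look-alikes about, which are no part of the job. What is shaped like the focus_unit but blue is not meant.

How it is judged:
By the outcome, as a careful person would: the job done as asked, in the order asked, and still so for the second after the job is handed in, with the robot touching nothing.
It also fails if it takes over 42 s, if anything falls off the work surface, if the arm or the gripper's body presses on something with over 40 N, if the wrist force passes 120 N, or if a joint passes its speed limit or range.

## Robot

A 7-joint arm with a two-finger parallel gripper is mounted at the origin on the work surface. World frame = base frame: x ahead of the robot, y to its left, z up, the work surface at z = 0. Lengths are in m, angles in rad, forces in N, time in s.
With the tool pointing down it reaches from about 0.425 to 0.8 m from the base axis. Payload 8.3 kg.
Tool frame: the origin (TCP) lies between the finger pads; the fingertips stand 22 mm ahead of it and the grasp point (between the pads) lies 3 mm ahead of it (manip.tip_extent is the distance from the TCP to the fingertips, in m); z points along the fingers, y is the line along which they close (so a half turn about z gives the same grasp; the last joint's range is limited). The gripper opens to 85 mm and grips with 20 to 120 N. Pads are 22 mm wide; open, the fingers measure 114 mm over their backs; the gripper's body (76 mm by 85 mm) begins 54 mm behind the grasp point. The pads swing forward as they close: fully open they stand 13 mm farther back than shut.
Start: joints at [-1.297, 0.383, 0.016, 1.37, -0.006, 1.388, -0.046], TCP at [0.206, 0.59, 0.253] pointing down, gripper open.
Joint ranges: [-2.95, 2.95], [-0.25, 2.06], [-1.52, 1.56], [0.18, 2.33], [-1.44, 4.58], [0.02, 2.06], [-3.01, 3.01]. Speed limits (rad/s): [2.39, 2.39, 3.01, 3.01, 3.14, 3.14, 3.14].

## Interface

Orientations are given as a rotation vector (axis times angle).
In Python, from workcell import manip gives the robot as it stands.
- The arm moves only by the shell command python3 -m inch 'ROWS' [OPENING] [FORCE]. ROWS is a JSON object of lists of equal length, an entry for each row: "linear": the shift along the tool's x, y, z each as a share of 250 mm, from -1 to 1, a list of three; "rotation": the turn, a rotation vector about the tool's x, y, z each as a share of 120 degrees, from -1 to 1, a list of three. In form: {"linear": [[dx, dy, dz], ...], "rotation": [[ax, ay, az], ...]}. A call has 1 to 12 rows; each row shifts and turns the commanded pose from where the row before left it, along the tool's axes as they then stand; what a row does not reach is not made up. A row lasts 1/10 s, in which the tool goes at most 50 mm and 8.59 degrees, less where a joint would pass 70% of its speed; a pose out of reach is approached as far as the arm can. A call with a number of a shift or a turn outside -1 to 1 is refused whole. A call with a gripper value outside its range is refused whole. OPENING is the opening, from 0 (shut) to 1 (fully open), set as the call begins (- or left out, the last holds). The fingers move at their own pace and stop on an object; FORCE is the grip in N (left out, the last holds). Time passes only in rows, so rows that do not move let the fingers close. It gives the time, the measured TCP pose, the force, the opening and the grip force at its end, in the units of the state.
- manip.get_state(): the state, without advancing time (a new reading comes with each control period).
- manip.grab_frame(name): name is "side" or "top" or "wrist"; returns the picture (400x640x3 uint8, red, green, blue); there is no depth.
- manip.camera_model(name): a dict with "fx", "fy", "cx", "cy" (pixels), "extrinsics" (4x4, takes a point from camera to world coordinates). Camera axes: x right, y up, looking along -z (the intrinsics and any distortion apply to the point x, -y, -z); pixel columns grow to the right and rows downward; lengths in m; the calibration is good to about 2 mm. A picture is of the moment at which its call begins: read the wrist's pose just before it. camera_model takes no time and is no camera call; for the wrist camera it gives the pose at the moment of the call.
- manip.hand_in(): hands the job in; it is judged then, once.
Trained networks look in the newest picture that a camera, given by its name, has taken for a name from the list of things; names that differ only in an ending like _2 or _b are one class to them, and where a whole thing is asked for, a point or a joint stands for the part that bears it (a point fixed in the world has none). Each returns a list of dicts, best first, with "confidence" (0 to 1); they miss things now and then, are a little off and sometimes report something else, mostly with a low value. They report only what shows in the picture. A call takes as long as a camera call. They do not tell look-alikes from the thing itself.
- manip.recognise(label, camera): "pixel" ([column, row] in pixels, amid what is visible of it).
- manip.masks_of(label, camera): "mask" (400x640 bool, what is visible of it) and "pixel" ([column, row] in pixels, amid what is visible of it).
- manip.pinpoint(label, camera): "pixel" ([column, row] in pixels: a listed point, or the origin of a listed thing).
The state is a dict: "clock": time; "q": joint angles; "qd": joint speeds; "tau": joint torques, N m; "eef_pos": TCP position; "tool_rot": TCP orientation; "contact_force": force on the tool from outside, world axes, zero at the start; "moment": the same for the moment, N m; "finger_gap": finger opening in m; "grip_force": force on a finger pad.
Only numpy, scipy, OpenCV 4.12 (cv2) and the standard library are available. Lean on these libraries where they do the work, as an engineer would, in place of code of your own. Each camera call takes 0.05 s, during which the arm holds its last target. There are 200 camera calls.

## Working session

There is one attempt and no reset: what is moved stays moved. The work goes in short steps, Python scripts to look and compute and a shell command to move; the robot and the scene stay as the last step left them, time stands still between calls to the robot, and variables do not carry over. Pictures are saved under pics/ and viewed, at most 10 in all, crops included, and the job is handed in when it is done.

```bash
mkdir -p pics; cat > h.py <<'E'
from workcell import manip
import numpy as np, cv2
def ray(cam,px,z):
    m=manip.camera_model(cam); T=np.array(m["extrinsics"])
    d=T[:3,:3]@np.array([(px[0]-m["cx"])/m["fx"],-(px[1]-m["cy"])/m["fy"],-1.]); o=T[:3,3]
    return o+d*(z-o[2])/d[2]
def save(cam,n):
    f=manip.grab_frame(cam); cv2.imwrite(f"pics/{n}.png",f[:,:,::-1]); return f
E
python3 - <<'E'
from h import *
print({k:np.round(v,3) if not isinstance(v,(float,int)) else v for k,v in manip.get_state().items()}, manip.tip_extent)
print({k:v for k,v in manip.camera_model("top").items()})
a=save("top","t0"); b=save("side","s0")
H=dict(lights=.059,focus=.044,shutter=.069,stop=.052)
for cam in("top","side"):
  for k,z in H.items():
    for r in manip.pinpoint(k+"_top",cam)[:3]:
      print(cam,k,round(r["confidence"],2),np.round(r["pixel"]),np.round(ray(cam,r["pixel"],z),3))
E
```

```text
{'clock': 0.0, 'q': array([-1.297,  0.384,  0.016,  1.371, -0.006,  1.388, -0.047]), 'qd': array([-0.   ,  0.   , -0.001, -0.001,  0.   ,  0.   ,  0.001]), 'tau': array([-1.0000e-03, -6.2758e+01,  8.4400e-01, -3.7182e+01,  1.7000e-02,
        1.4000e-02, -0.0000e+00]), 'eef_pos': array([0.206, 0.589, 0.252]), 'tool_rot': array([-5.260e-01, -3.097e+00,  3.000e-03]), 'contact_force': array([-0.522, -0.493,  0.497]), 'moment': array([ 0.041,  0.014, -0.007]), 'grip_force': 0.0, 'finger_gap': 0.08525576391252401} 0.022
{'fx': 455.8868531189333, 'fy': 455.8868531189333, 'cx': 322.7454927379387, 'cy': 197.33244394017916, 'extrinsics': array([[ 0.00868496,  0.9834137 , -0.18116861,  0.28846782],
       [-0.99995295,  0.00932398,  0.00267583,  0.00602439],
       [ 0.00432066,  0.18113684,  0.98344841,  1.60053659],
       [ 0.        ,  0.        ,  0.        ,  1.        ]])}
top lights 0.6 [384. 181.] [ 0.631 -0.209  0.059]
top focus 0.54 [323. 221.] [ 0.491 -0.001  0.044]
top focus 0.45 [330. 260.] [ 0.361 -0.026  0.044]
top focus 0.23 [380. 187.] [ 0.615 -0.197  0.044]
top shutter 0.55 [247. 187.] [0.604 0.263 0.069]
top stop 0.52 [245. 189.] [0.601 0.271 0.052]
top stop 0.44 [260. 231.] [0.456 0.216 0.052]
side lights 0.62 [353. 260.] [ 0.63  -0.21   0.059]
side lights 0.15 [282. 167.] [0.449 0.19  0.059]
side focus 0.65 [297. 212.] [ 0.482 -0.003  0.044]
side focus 0.57 [350. 273.] [ 0.617 -0.244  0.044]
side shutter 0.62 [322. 149.] [0.591 0.253 0.069]
side stop 0.6 [390. 211.] [ 0.777 -0.033  0.052]
side stop 0.59 [282. 165.] [0.449 0.203 0.052]
```

View pics/t0.png

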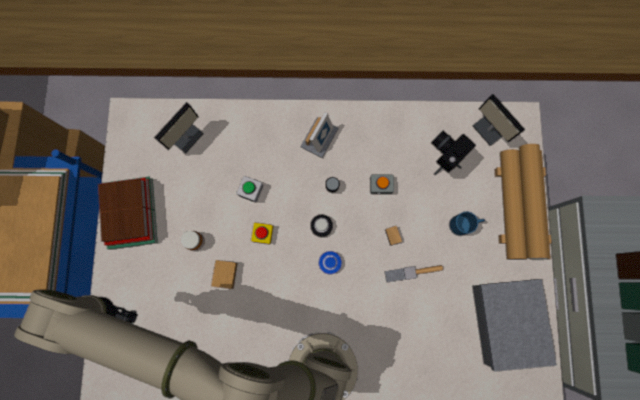

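View pics/s0.png

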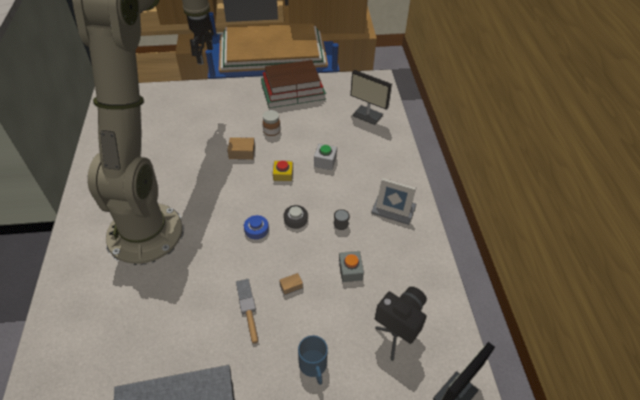

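The top view shows the orange key at (383,183), white at (321,225), green at (249,187), red at (261,232), and the blue look-alike at (330,262). The side view agrees: orange (351,261), white (296,213), green (325,150). I'll refine these with colour centroids.

```bash
cat >> h.py <<'E'
def blob(f,k,c,r=16):
    h=cv2.cvtColor(f,cv2.COLOR_RGB2HSV).astype(int); H,S,V=h[...,0],h[...,1],h[...,2]
    m={"lights":(H>5)&(H<22)&(S>190)&(V>120),"shutter":(H>45)&(H<85)&(S>110),"focus":(V>135)&(S<60)}[k]
    y,x=np.indices(H.shape); m=m&((x-c[0])**2+(y-c[1])**2<r*r)
    return np.array([x[m].mean(),y[m].mean()]),m.sum()
def to_tool(p,st=None):
    from scipy.spatial.transform import Rotation as R
    st=st or manip.get_state(); return R.from_rotvec(st["tool_rot"]).inv().apply(np.array(p)-st["eef_pos"])/0.25
E
python3 - <<'E'
from h import *
G={"top":{"lights":(383,183),"focus":(321,225),"shutter":(249,187)},"side":{"lights":(351,261),"focus":(296,213),"shutter":(325,150)}}
Z=dict(lights=.059,focus=.044,shutter=.069)
for cam,g in G.items():
  f=cv2.imread(f"pics/{cam[0]}0.png")[:,:,::-1].copy()
  for k,c in g.items():
    p,n=blob(f,k,c,8); print(cam,k,p.round(1),n,ray(cam,p,Z[k]).round(4))
print(to_tool([.628,-.209,.2]).round(3))
E
```

```text
top lights [382.5 182.1] 100 [ 0.6282 -0.2044  0.059 ]
top focus [320.9 224.6] 113 [0.4798 0.0073 0.044 ]
top shutter [248.3 187. ] 104 [0.6042 0.2572 0.069 ]
side lights [351.  259.9] 87 [ 0.6252 -0.2087  0.059 ]
side focus [295. 211.] 87 [0.4771 0.0034 0.044 ]
side shutter [325.2 149. ] 58 [0.6016 0.2516 0.069 ]
[-2.647 -2.459  0.213]
```

```bash
python3 -m inch '{"linear":[[-0.11,-0.10,0],[-0.13,-0.12,0],[-0.14,-0.13,0],[-0.14,-0.13,0],[-0.14,-0.13,0],[-0.14,-0.13,0],[-0.14,-0.13,0],[-0.14,-0.13,0],[-0.14,-0.13,0],[-0.14,-0.13,0],[-0.14,-0.13,0],[-0.14,-0.13,0]],"rotation":[[0,0,0],[0,0,0],[0,0,0],[0,0,0],[0,0,0],[0,0,0],[0,0,0],[0,0,0],[0,0,0],[0,0,0],[0,0,0],[0,0,0]]}' 0 20
python3 -c "
from h import *
print(to_tool([.627,-.206,.13]).round(3),manip.get_state()['q'].round(2),manip.get_state()['tool_rot'])"
```

```text
clock: 1.7
eef_pos: [0.4685, 0.0939, 0.2537]
tool_rot: [0.526, 3.096, 0.001]
contact_force: [0.8, 1.0, -0.5]
finger_gap: 0.0
grip_force: 0.0
[-0.994 -0.923  0.495] [-0.69  0.06  0.45  1.77 -0.03  1.32  1.  ] [5.26063450e-01 3.09642908e+00 1.37446539e-03]
```

```bash
python3 -m inch '{"linear":[[-0.13,-0.12,0],[-0.13,-0.12,0.02],[-0.13,-0.12,0.04],[-0.13,-0.12,0.06],[-0.13,-0.12,0.06],[-0.13,-0.12,0.06],[-0.1,-0.1,0.06],[-0.07,-0.07,0.06],[-0.04,-0.03,0.04],[0,0,0],[0,0,0]],"rotation":[[0,0,0],[0,0,0],[0,0,0],[0,0,0],[0,0,0],[0,0,0],[0,0,0],[0,0,0],[0,0,0],[0,0,0],[0,0,0]]}'
python3 - <<'E'
from h import *
print(to_tool([.627,-.206,.091]).round(3),manip.get_state()['q'].round(2))
save("top","t1");save("wrist","w1")
for k,z in dict(lights=.059,focus=.044,shutter=.069).items():
  for c in("wrist","side"):
    for r in manip.pinpoint(k+"_top",c)[:2]: print(c,k,round(r["confidence"],2),np.round(r["pixel"]),ray(c,r["pixel"],z).round(4))
E
```

```text
clock: 2.8
eef_pos: [0.6257, -0.2018, 0.1535]
tool_rot: [-0.525, -3.097, -0.001]
contact_force: [-0.9, 0.4, 0.1]
finger_gap: -0.0001
grip_force: 0.0
[-0.011 -0.014  0.25 ] [-0.14  0.57  0.6   1.43 -0.33  1.24  1.73]
wrist lights 0.59 [318. 224.] [ 0.6323 -0.2023  0.059 ]
side lights 0.62 [353. 260.] [ 0.6301 -0.2103  0.059 ]
side lights 0.15 [282. 167.] [0.4486 0.1895 0.059 ]
side focus 0.65 [297. 212.] [ 0.4817 -0.0027  0.044 ]
side focus 0.57 [350. 273.] [ 0.6167 -0.2437  0.044 ]
wrist shutter 0.52 [508. 128.] [ 0.6057 -0.0641  0.069 ]
side shutter 0.62 [322. 149.] [0.5908 0.253  0.069 ]
```

View pics/w1.png

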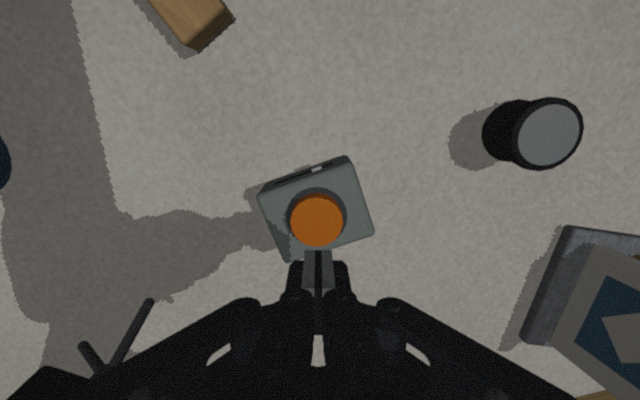

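The wrist view shows the orange key at (317,221), just ahead of the closed fingertips, which matches (0.628,-0.205). Next I descend to just above it.

```bash
python3 -m inch '{"linear":[[-0.005,-0.006,0.06],[-0.005,-0.006,0.08],[0,0,0.06],[0,0,0.04],[0,0,0.02],[0,0,0],[0,0,0]],"rotation":[[0,0,0],[0,0,0],[0,0,0],[0,0,0],[0,0,0],[0,0,0],[0,0,0]]}'
python3 -m inch '{"linear":[[0,0,0.008],[0,0,0.008],[0,0,0.008],[0,0,0.008],[0,0,0]],"rotation":[[0,0,0],[0,0,0],[0,0,0],[0,0,0],[0,0,0]]}'
```

```text
clock: 3.9
eef_pos: [0.6273, -0.2069, 0.0889]
tool_rot: [0.526, 3.096, -0.0]
contact_force: [0.4, -0.7, 0.8]
finger_gap: -0.0001
grip_force: 0.0
clock: 4.4
eef_pos: [0.6269, -0.2068, 0.0802]
tool_rot: [-0.526, -3.097, 0.0]
contact_force: [-0.9, -0.7, -0.1]
finger_gap: 0.0
grip_force: 0.0
```

```bash
for i in 1; do python3 -m inch '{"linear":[[0,0,0.004],[0,0,0.004],[0,0,0]],"rotation":[[0,0,0],[0,0,0],[0,0,0]]}'; python3 -m inch '{"linear":[[0,0,0.004],[0,0,0]],"rotation":[[0,0,0],[0,0,0]]}'; done
```

```text
clock: 4.7
eef_pos: [0.6269, -0.2068, 0.0784]
tool_rot: [0.526, 3.097, -0.0]
contact_force: [-0.2, 0.0, 3.2]
finger_gap: 0.0001
grip_force: 1.4
clock: 4.9
eef_pos: [0.6269, -0.2067, 0.0773]
tool_rot: [0.526, 3.097, -0.0]
contact_force: [-1.8, 0.7, 3.1]
finger_gap: 0.0001
grip_force: 1.6
```

Contact is at TCP z≈0.0795, so I aim for about 0.0715.

```bash
python3 -m inch '{"linear":[[0,0,0.006],[0,0,0.006],[0,0,0.006],[0,0,0.005],[0,0,0],[0,0,0]],"rotation":[[0,0,0],[0,0,0],[0,0,0],[0,0,0],[0,0,0],[0,0,0]]}'
```

```text
clock: 5.5
eef_pos: [0.6269, -0.2067, 0.0713]
tool_rot: [-0.526, -3.097, 0.0]
contact_force: [0.4, 0.6, 2.8]
finger_gap: -0.0001
grip_force: 1.0
```

```bash
python3 -m inch '{"linear":[[0,0,-0.04],[0,0,-0.08],[0,0,-0.1],[0,0,-0.08],[0,0,-0.03],[0,0,0],[0,0,0]],"rotation":[[0,0,0],[0,0,0],[0,0,0],[0,0,0],[0,0,0],[0,0,0],[0,0,0]]}'
python3 - <<'E'
from h import *
print(to_tool([.479,.005,.13]).round(3),manip.get_state()['contact_force'])
f=save("wrist","w2")
g=cv2.imread("pics/w1.png")[:,:,::-1].copy()
cv2.imwrite("pics/cmp.png",np.hstack([g,f])[100:320,:][:,np.r_[200:440,840:1080]][:,:,::-1].repeat(1,0))
for n,a in(("w1",g),("w2",f)): print(n,blob(a,"lights",(317,221),60))
E
```

```text
clock: 6.2
eef_pos: [0.6265, -0.2065, 0.1531]
tool_rot: [-0.526, -3.096, -0.0]
contact_force: [-0.1, -0.1, -0.7]
finger_gap: -0.0002
grip_force: 0.0
[0.836 0.604 0.093] [-0.08818294 -0.13569091 -0.73911549]
w1 (array([316.04325169, 221.47628973]), np.int64(1919))
w2 (array([322.32524807, 215.09867696]), np.int64(1814))
```

View pics/cmp.png

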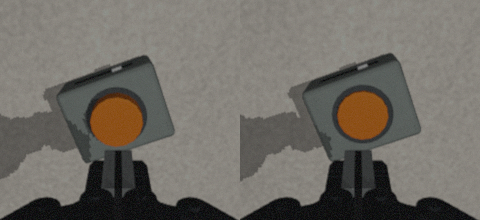

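The orange key (right) sits clearly lower in its housing than before, and the unit hasn't moved. Next is focus.

```bash
python3 -m inch '{"linear":[[0.08,0.05,0],[0.12,0.08,0],[0.14,0.10,0],[0.14,0.10,0.02],[0.14,0.10,0.02],[0.1,0.08,0.03],[0.07,0.06,0.02],[0.046,0.034,0],[0,0,0],[0,0,0]],"rotation":[[0,0,0],[0,0,0],[0,0,0],[0,0,0],[0,0,0],[0,0,0],[0,0,0],[0,0,0],[0,0,0],[0,0,0]]}'
python3 - <<'E'
from h import *
f=save("wrist","w3")
for r in manip.pinpoint("focus_top","wrist")[:2]: print(round(r["confidence"],2),np.round(r["pixel"]),ray("wrist",r["pixel"],.044).round(4))
print(to_tool([.479,.005,.0735]).round(3))
E
```

```text
clock: 7.25
eef_pos: [0.4794, 0.0046, 0.1311]
tool_rot: [-0.526, -3.097, 0.001]
contact_force: [0.2, -0.2, 0.4]
finger_gap: 0.0
grip_force: 0.0
0.93 [206.  47.] [ 0.3525 -0.0222  0.044 ]
0.64 [324. 222.] [0.4828 0.0087 0.044 ]
[0.005 0.004 0.232]
```

View pics/w3.png

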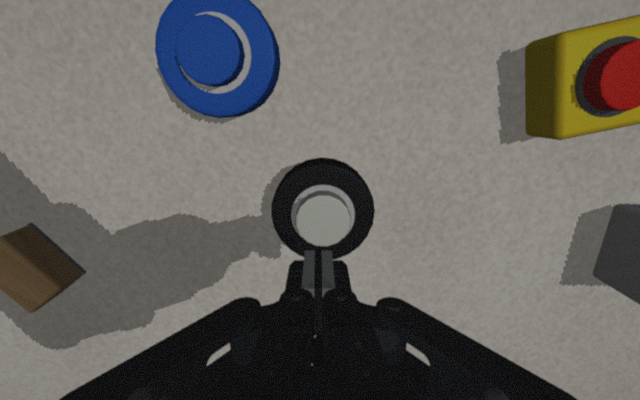

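The white key in the black puck is at (323,220), right by the fingertips, and the blue decoy is off at (216,55). Descending.

```bash
python3 -m inch '{"linear":[[0.004,0,0.05],[0,0.004,0.07],[0,0,0.06],[0,0,0.04],[0,0,0.02],[0,0,0],[0,0,0]],"rotation":[[0,0,0],[0,0,0],[0,0,0],[0,0,0],[0,0,0],[0,0,0],[0,0,0]]}'
python3 -m inch '{"linear":[[0,0,0.006],[0,0,0.006],[0,0,0.004],[0,0,0]],"rotation":[[0,0,0],[0,0,0],[0,0,0],[0,0,0]]}'
python3 -m inch '{"linear":[[0,0,0.004],[0,0,0]],"rotation":[[0,0,0],[0,0,0]]}'
python3 -m inch '{"linear":[[0,0,0.004],[0,0,0]],"rotation":[[0,0,0],[0,0,0]]}'
```

```text
clock: 8.05
eef_pos: [0.4792, 0.0059, 0.0718]
tool_rot: [0.527, 3.097, -0.0]
contact_force: [0.1, -0.3, -0.6]
finger_gap: -0.0
grip_force: 0.0
clock: 8.45
eef_pos: [0.4788, 0.0061, 0.0675]
tool_rot: [-0.526, -3.097, -0.0]
contact_force: [0.2, -0.5, -0.0]
finger_gap: 0.0001
grip_force: 0.0
clock: 8.65
eef_pos: [0.4788, 0.0061, 0.0665]
tool_rot: [-0.526, -3.097, 0.0]
contact_force: [-0.2, 0.3, 0.2]
finger_gap: -0.0
grip_force: 0.0
clock: 8.85
eef_pos: [0.4789, 0.0061, 0.0656]
tool_rot: [0.527, 3.097, 0.0]
contact_force: [0.6, 0.7, 0.9]
finger_gap: 0.0
grip_force: 0.3
```

```bash
python3 -m inch '{"linear":[[0,0,0.004],[0,0,0]],"rotation":[[0,0,0],[0,0,0]]}'
python3 -m inch '{"linear":[[0,0,0.004],[0,0,0]],"rotation":[[0,0,0],[0,0,0]]}'
```

```text
clock: 9.05
eef_pos: [0.4789, 0.0061, 0.0645]
tool_rot: [0.526, 3.097, -0.0]
contact_force: [-1.1, -0.5, 1.5]
finger_gap: -0.0002
grip_force: 0.9
clock: 9.25
eef_pos: [0.4789, 0.0061, 0.0635]
tool_rot: [0.527, 3.097, -0.0]
contact_force: [-0.3, -0.5, 1.7]
finger_gap: -0.0
grip_force: 1.0
```

```bash
python3 -m inch '{"linear":[[0,0,0.006],[0,0,0.006],[0,0,0.006],[0,0,0.006],[0,0,0],[0,0,0]],"rotation":[[0,0,0],[0,0,0],[0,0,0],[0,0,0],[0,0,0],[0,0,0]]}'
python3 -m inch '{"linear":[[0,0,-0.04],[0,0,-0.08],[0,0,-0.1],[0,0,-0.06],[0,0,-0.016],[0,0,0],[0,0,0]],"rotation":[[0,0,0],[0,0,0],[0,0,0],[0,0,0],[0,0,0],[0,0,0],[0,0,0]]}'
python3 - <<'E'
from h import *
f=save("wrist","w4"); g=cv2.imread("pics/w3.png")[:,:,::-1].copy()
cv2.imwrite("pics/cmp2.png",np.hstack([g[100:320,200:440],f[100:320,200:440]])[:,:,::-1])
print(to_tool([.603,.254,.155]).round(3))
E
```

```text
clock: 9.85
eef_pos: [0.4788, 0.0061, 0.0573]
tool_rot: [-0.526, -3.097, 0.0]
contact_force: [0.0, 1.0, 0.3]
finger_gap: 0.0
grip_force: 0.2
clock: 10.55
eef_pos: [0.4783, 0.0061, 0.1309]
tool_rot: [-0.526, -3.096, 0.001]
contact_force: [-0.5, 0.4, 0.3]
finger_gap: 0.0002
grip_force: 0.0
[-0.143  1.101 -0.099]
```

View pics/cmp2.png

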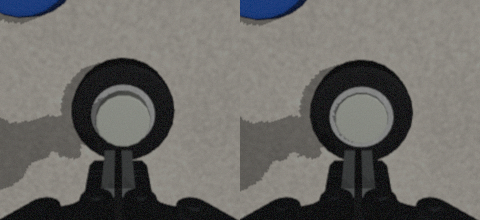

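The white key is clearly down and the puck hasn't moved. Next is the shutter.

```bash
python3 -m inch '{"linear":[[-0.01,0.10,-0.04],[-0.02,0.15,-0.04],[-0.02,0.18,-0.02],[-0.02,0.18,0],[-0.02,0.18,0],[-0.02,0.14,0],[-0.02,0.10,0],[-0.013,0.071,0],[0,0,0],[0,0,0]],"rotation":[[0,0,0],[0,0,0],[0,0,0],[0,0,0],[0,0,0],[0,0,0],[0,0,0],[0,0,0],[0,0,0],[0,0,0]]}'
python3 - <<'E'
from h import *
f=save("wrist","w5")
for r in manip.pinpoint("shutter_top","wrist")[:2]: print(round(r["confidence"],2),np.round(r["pixel"]),ray("wrist",r["pixel"],.069).round(4))
print(to_tool([.603,.254,.096]).round(3))
E
```

```text
clock: 11.6
eef_pos: [0.6031, 0.2534, 0.1551]
tool_rot: [-0.526, -3.096, 0.003]
contact_force: [-0.2, -0.6, 0.8]
finger_gap: -0.0
grip_force: 0.0
0.91 [332. 222.] [0.6078 0.2625 0.069 ]
[0.003 0.006 0.24 ]
```

View pics/w5.png

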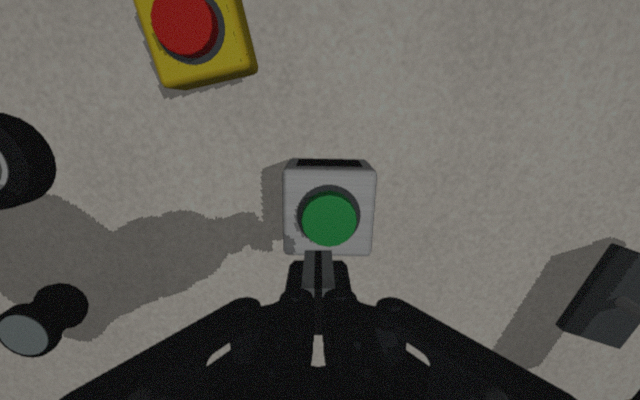

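The green key on the aluminium box is at (329,219), about 5 mm to the tool's +y side. I'll correct that while descending.

```bash
python3 -m inch '{"linear":[[0.004,0.012,0.05],[0,0.01,0.07],[0,0,0.06],[0,0,0.04],[0,0,0.02],[0,0,0],[0,0,0]],"rotation":[[0,0,0],[0,0,0],[0,0,0],[0,0,0],[0,0,0],[0,0,0],[0,0,0]]}'
python3 -m inch '{"linear":[[0,0,0.006],[0,0,0.006],[0,0,0.004],[0,0,0]],"rotation":[[0,0,0],[0,0,0],[0,0,0],[0,0,0]]}'
python3 -m inch '{"linear":[[0,0,0.004],[0,0,0]],"rotation":[[0,0,0],[0,0,0]]}'
python3 -m inch '{"linear":[[0,0,0.004],[0,0,0]],"rotation":[[0,0,0],[0,0,0]]}'
```

```text
clock: 12.4
eef_pos: [0.6048, 0.2595, 0.097]
tool_rot: [0.527, 3.096, 0.0]
contact_force: [0.7, 0.0, 0.2]
finger_gap: 0.0002
grip_force: 0.0
clock: 12.8
eef_pos: [0.6044, 0.2596, 0.0925]
tool_rot: [-0.526, -3.097, 0.0]
contact_force: [0.5, 0.2, -0.0]
finger_gap: -0.0
grip_force: 0.0
clock: 13.0
eef_pos: [0.6044, 0.2596, 0.0914]
tool_rot: [-0.526, -3.097, 0.0]
contact_force: [0.2, -0.6, -0.4]
finger_gap: 0.0001
grip_force: 0.0
clock: 13.2
eef_pos: [0.6045, 0.2596, 0.0907]
tool_rot: [0.526, 3.097, 0.0]
contact_force: [-0.7, -0.3, 1.3]
finger_gap: 0.0004
grip_force: 0.9
```

```bash
python3 -m inch '{"linear":[[0,0,0.004],[0,0,0.006],[0,0,0.006],[0,0,0.006],[0,0,0.006],[0,0,0.004],[0,0,0],[0,0,0]],"rotation":[[0,0,0],[0,0,0],[0,0,0],[0,0,0],[0,0,0],[0,0,0],[0,0,0],[0,0,0]]}'
python3 -m inch '{"linear":[[0,0,-0.04],[0,0,-0.08],[0,0,-0.1],[0,0,-0.08],[0,0,-0.04],[0,0,0],[0,0,0]],"rotation":[[0,0,0],[0,0,0],[0,0,0],[0,0,0],[0,0,0],[0,0,0],[0,0,0]]}'
python3 - <<'E'
from h import *
f=save("wrist","w6"); g=cv2.imread("pics/w5.png")[:,:,::-1].copy()
s=save("side","s6"); s0=cv2.imread("pics/s0.png")[:,:,::-1]
w=np.hstack([g[100:320,200:440],f[100:320,200:440]])
c=cv2.resize(np.hstack([s0[130:290,250:400],s[130:290,250:400]]),(480,256),interpolation=cv2.INTER_CUBIC)
cv2.imwrite("pics/cmp3.png",np.vstack([w,c])[:,:,::-1])
E
```

```text
clock: 14.0
eef_pos: [0.6045, 0.2596, 0.0823]
tool_rot: [0.526, 3.097, -0.0]
contact_force: [-0.5, 0.2, 1.8]
finger_gap: 0.0
grip_force: 1.2
clock: 14.7
eef_pos: [0.6041, 0.2596, 0.1667]
tool_rot: [-0.526, -3.096, 0.001]
contact_force: [-0.5, 0.4, 0.0]
finger_gap: 0.0
grip_force: 0.0
```

View pics/cmp3.png

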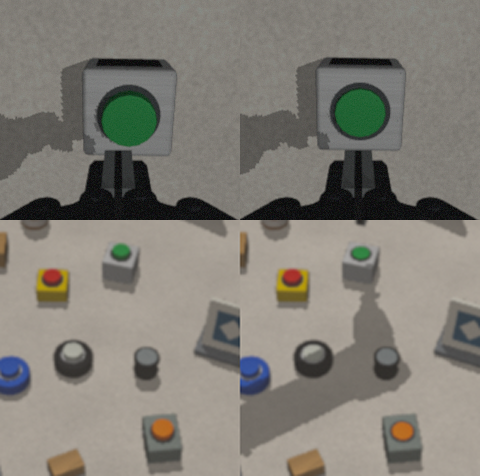

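The orange, white and green keys are all down, the red key is still up, nothing has shifted and the robot is clear of everything.

```bash
python3 -c "
from workcell import manip
print(manip.hand_in())"
```

```text
the job is handed in; nothing more can be done
None
```

I pressed the orange, white and green keys in that order, each about 8 mm down by the arm's readings, left the red key and everything else alone, and handed the job in at about 15 s; no verdict came back.

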